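# Free a seized gate bar and unload a power module

### The job

The steel gate bar that locks the power module into its test cradle has seized. Take the mallet and, with light taps on the near faces of the two red end lugs in turn, walk the bar away from the heat sink as far as it goes (always the end that lags behind or still gives), touching the bar with the mallet only; then stand the mallet back upright on its black rubber rest, lift the module out and set it down flat in the grey tray, letting go only when it is down. Leave everything else on the bench where it is.

Things in the scene. Friction and masses are not known exactly. Their poses are not given: they have to be found in the camera images.
- cradle: Test cradle: fixed aluminium plate 230 x 150 x 12 mm. Origin on the bench under the nest's centre; +x is the way the bar must go (roughly away from the robot), +y left; plate x -90..+140, y +-75 mm. Two dark guides carry the bar: x +20..+135, |y| 42..56 mm, tops at z 36 mm. Low white stops (tops below z 25 mm) locate the module with 1.5 to 3 mm play.
- gate: Seized steel gate bar, 208 mm long (y) x 24 mm (x), z 37..57 mm above the bench, a brass pivot on top. Red lug at each end: 38 mm along y, 24 mm along x, centred 85 mm from the middle, z 23..57 mm. Origin: middle of its underside, built 48 mm ahead (+x) of the nest's centre. Yaw skews up to 0.16 rad from the cradle's. It lies 3 mm over the module's ledge, which is clear after 45 mm.
- gate_slide (a joint): Advance of the bar's middle along the cradle's +x, m: 0 locked stop, 0.052 fully open stop; starts at 0 to 0.002. It moves only by skewing: one end walks forward while the other stays or creeps back, until it leads the other by 20 to 27 mm and binds; then only the other end gives, up to 40 mm. The +y end is due first; four turns in all (left, right, left, right).
- lug_left (a point): Centre of the near (-x) striking face of the red lug at the bar's +y end, 42 mm above the bench; moves with the bar. Face 38 mm wide, 34 mm high. If this end is due, 4 to 12 N moves it and it holds where left; if it is not, it gives a few mm at most, then stands firm: tap the other.
- lug_right (a point): The same on the lug at the bar's -y end.
- module: Power module, about 0.5 kg: black casing 140 x 76 x 22 mm, on it a blue finned heat sink 100 (x) x 56 (y) mm, x -70..+30 mm, top 58 mm over the underside; the last 40 mm (+x) is a bare ledge under the gate bar. Origin: centre of the underside, 12 mm above the bench in the cradle, axes as the cradle's. Grip the heat sink across its 56 mm width at x about -20 mm.
- mallet: Stubby soft-faced mallet, 0.35 kg, standing on its head with the handle upright. Head 90 mm long (x, white faces at both ends x +-45 mm) x 46 x 46 mm; wooden handle 26 x 26 mm square, from 46 to 108 mm above the underside. Origin: centre of the head's underside, z up the handle. Both faces are alike.
- rest: Mallet rest: black rubber mat 170 x 130 x 4 mm fixed on the bench, origin at the centre of its underside. The mallet starts on it, and returns to it. It may be on either side of the cradle.
- tray: Grey open tray fixed on the bench, 200 (x) x 130 (y) x 30 mm, walls and floor 5 mm; origin at the centre of its underside. It may be on either side of the cradle. The module only fits lengthwise.
- meter: Bystander: grey hand meter 150 x 80 x 41 mm with a dial.
- cleaner: Bystander: upright grey spray can, 54 mm across, 150 mm tall.
- tape_roll: Bystander: yellow tape roll lying flat, 100 mm across, 24 mm high.
- driver: Bystander: screwdriver with a red handle.
- heatsink: Bystander: spare black and silver heat sink 130 x 85 x 50 mm.
- parts_bin: Bystander: orange open bin 100 x 140 x 60 mm.
- fuse_carton: Bystander: brown carton 90 x 120 x 50 mm.
Mind the look-alikes: they are no part of the job. What is shaped like the mallet but turquoise is not meant.

How it is judged (in metres and radians):
On the way, in this order (a step that is already met when the one before it is completed fails the run):
1. the mallet is taken off its rest by the gripper (contact force between mallet and the fingers above 2 N and z of mallet in the frame of rest above 0.02 m), for 0.2 s.
2. the gate bar has been walked past half way (value of joint gate_slide above 0.028 m).
3. the gate bar is open, within 5 mm of its far stop (value of joint gate_slide above 0.047 m), for 0.2 s.
4. the mallet stands upright on its rest, let go (horizontal distance between mallet and rest below 0.07 m and z of mallet in the frame of rest between 0.002 and 0.009 m and angle between mallet's own z axis and vertical below 0.08 rad and contact force between mallet and the fingers below 0.1 N), for 0.2 s.
5. the module is lifted out of the nest by the gripper (z of module in the frame of cradle above 0.045 m and contact force between module and the fingers above 2 N), for 0.1 s.
At the end, for the whole second after the job is handed in: The gate bar is open (within 5 mm of its far stop), the mallet stands upright on the rubber rest (its middle within 70 mm of the rest's middle), and the module lies flat on the tray's floor, right way up, everything at rest (value of joint gate_slide above 0.047 m and horizontal distance between mallet and rest below 0.07 m and z of mallet in the frame of rest between 0.002 and 0.009 m and angle between mallet's own z axis and vertical below 0.08 rad and horizontal distance between module and tray below 0.045 m and z of module in the frame of tray below 0.009 m and angle between module's own z axis and vertical below 0.06 rad and linear speed of each of module, mallet below 0.02 m/s); the robot touches nothing.
It fails at once if the gate bar is touched by the gripper or arm instead of the mallet (contact force between gate and the fingers above 1 N or contact force between gate and the arm above 1 N).
It fails at once if the module is let go more than 25 mm above the tray's floor (horizontal distance between module and tray below 0.12 m and z of module in the frame of tray above 0.03 m and contact force between module and the fingers below 0.05 N and contact force between module and tray below 0.05 N).
It fails at once if a bystander is moved by more than 30 mm (distance of any of meter, cleaner, tape_roll, driver, heatsink, parts_bin, fuse_carton from where it was at the start of the episode above 0.03 m).
It fails at once if the mallet strikes the gate bar with over 90 N (contact force between mallet and gate above 90 N).
It also fails if it takes over 72 s, if anything falls off the work surface, if the arm or the gripper's body presses on something with over 40 N, if the wrist force passes 120 N, or if a joint passes its speed limit or range.

### The arm

A 6-joint arm with a two-finger parallel gripper is mounted at the origin on the work surface. World frame = base frame: x ahead of the robot, y to its left, z up, the work surface at z = 0. Lengths are in mm, angles in rad, forces in N, time in s.
With the tool pointing down it reaches from about 375 to 975 mm from the base axis. Payload 3.8 kg.
Tool frame: the origin (TCP) lies at the very end of the fingers, on their centre line; the grasp point (between the pads) lies robot.pinch_z behind it (robot.pinch_z is the distance from the TCP to the grasp point, in mm); y points along the fingers, x is the direction in which the jaws open and shut, and the axes are right-handed (so a half turn about y gives the same grasp; the last joint's range is limited). The gripper opens to 88 mm and grips with 3 to 60 N. Pads are 18 mm wide; open, the fingers measure 123 mm over their backs; the gripper's body (75 mm by 187 mm) begins 45 mm behind the grasp point.
Start: joints at [-1.177, 0.264, 1.604, -0, 1.274, -0.037], TCP at [281.873, -613.324, 238.706] pointing down, gripper open.
Joint ranges: [-2.63, 2.63], [-0.94, 2.18], [0.31, 2.57], [-1.31, 4.45], [0, 2.66], [-2.55, 2.55]. Speed limits (rad/s): [2.57, 2.57, 3.14, 3.14, 3.14, 3.14].

### API

Orientations are given as a unit quaternion [x, y, z, w].
In Python, from rig import robot gives the robot as it stands. Calls block until the motion is done:
- robot.movep(position, orientation): joint-space move of the TCP to a pose.
- robot.movel(position, rotation=None, velocity=150, stop_force=None): straight line of the TCP; rotation=None keeps the orientation; velocity is the mean speed in mm/s. With stop_force (N) it stops when the force on the tool has changed by that much, and returns True; else False.
- robot.move_j(angles): joint-space move.
- robot.let_go() and robot.clamp(force=None): open the fingers fully, or close them until they stop; force is the grip in N (None keeps the last).
- robot.sleep(seconds).
- robot.ik(position, orientation): joint angles nearest the present ones, or None.
- robot.camera(name): name is "side" or "top" or "wrist"; returns a dict with "frame" (480x640x3 uint8, red, green, blue), "depth" (480x640 float32, mm along the optical axis (not along the pixel's ray), 0 where there is no reading), "fovy" (degrees; the focal length in pixels is half the picture's height over the tangent of half this angle, whatever the lens; pixels are square), "cx", "cy" (the principal point, pixels), "dist" ([k1, k2, p1, p2, k3] as OpenCV has them; the pictures are not rectified), "R" (3x3) and "t" (3): a world point X has camera coordinates R X + t. Camera axes: x right, y down, z forward; pixel columns grow to the right and rows downward; lengths in mm; the calibration is good to about 2 mm. A picture is of the moment at which its call begins.
A pose or a line that the arm cannot do raises robot.IKError and nothing moves.
- robot.close_job(): hands the job in, once; it reports no verdict.
Readings, each from a call of its own:
- robot.get_t(): time.
- robot.get_joint_positions(): joint angles.
- robot.get_joint_velocities(): joint speeds.
- robot.get_joint_torque(): joint torques, N m.
- robot.get_tool_pos(): TCP position.
- robot.get_ee_rot(): TCP orientation.
- robot.get_contact_force(): force on the tool from outside, world axes, zero at the start.
- robot.get_torque(): the same for the moment, N m.
- robot.get_opening(): finger opening in mm.
Only numpy, scipy, OpenCV 4.12 (cv2) and the standard library are available. Lean on these libraries where they do the work, as an engineer would, in place of code of your own. Each camera call takes 0.05 s, during which the arm holds its last target.

## Working session

There is one attempt and no reset: what is moved stays moved. The work goes in short steps, each a Python script; the robot and the scene stay as the last script left them, time stands still between calls to the robot, and variables do not carry over. Pictures are saved under pics/ and viewed, and the job is handed in when it is done.

```bash
ls; mkdir -p pics; cat > h.py <<'E'
import numpy as np, cv2
from rig import robot
def save(n,im): cv2.imwrite('pics/'+n+'.png',cv2.cvtColor(im,cv2.COLOR_RGB2BGR))
def K(c):
    f=240/np.tan(np.radians(c['fovy'])/2); return np.array([[f,0,c['cx']],[0,f,c['cy']],[0,0,1.]])
def ray(c,uv):
    p=cv2.undistortPoints(np.array(uv,float).reshape(-1,1,2),K(c),np.array(c['dist'],float)).reshape(-1,2)
    d=np.c_[p,np.ones(len(p))]; R=np.array(c['R']); 
    return -R.T@np.array(c['t']), d@R
def onz(c,uv,z):
    o,d=ray(c,uv); s=(z-o[2])/d[:,2]; return o+d*s[:,None]
def dep(c,uv):
    o,d=ray(c,uv); u=np.array(uv).reshape(-1,2).round().astype(int)
    return o+d*c['depth'][u[:,1],u[:,0]][:,None]
def proj(c,X):
    R=np.array(c['R']); return cv2.projectPoints(np.array(X,float).reshape(-1,1,3),cv2.Rodrigues(R)[0],np.array(c['t'],float),K(c),np.array(c['dist'],float))[0].reshape(-1,2)
def cloud(c):
    v,u=np.mgrid[0:480,0:640]; P=dep(c,np.c_[u.ravel(),v.ravel()]).reshape(480,640,3); P[c['depth']<=0]=np.nan; return P
E
python3 - <<'E'
from h import *
import pickle
for n in ['top','side','wrist']:
    c=robot.camera(n); save(n+'0',c['frame']); pickle.dump(c,open(n+'0.pkl','wb'))
    print(n,c['fovy'],c['dist'],-np.array(c['R']).T@np.array(c['t']),(c['depth']>0).mean())
print(robot.get_t(),robot.pinch_z,robot.get_ee_rot(),robot.get_opening())
E
```

```text
pics
top 45.97005579189387 [0.04851611 0.         0.         0.         0.        ] [ 372.24623301  -25.57758945 1625.24157989] 0.9959309895833334
side 43.21177301910452 [-0.19427416  0.          0.          0.          0.        ] [  310.84508199 -1220.64256674  1018.48069395] 0.9961686197916667
wrist 67.19024231021638 [-0.07172012  0.          0.          0.          0.        ] [ 344.04081619 -584.13876072  383.90186443] 0.977744140625
0.15 18.700000000000003 [-0.59495694  0.38210025 -0.38107557  0.59565683] 87.99454145017688
```

View pics/top0.png

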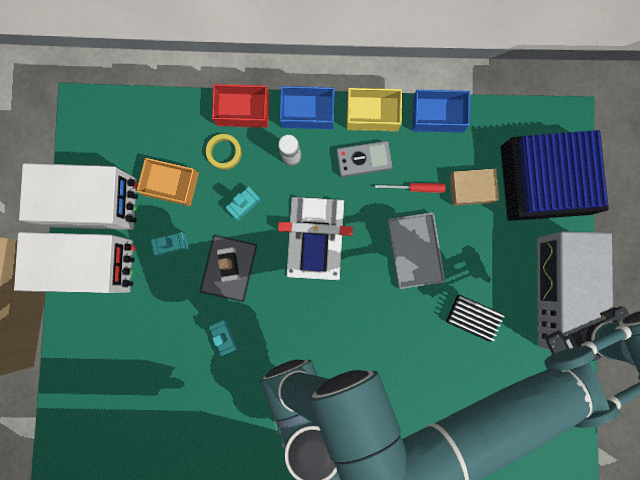

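View pics/side0.png

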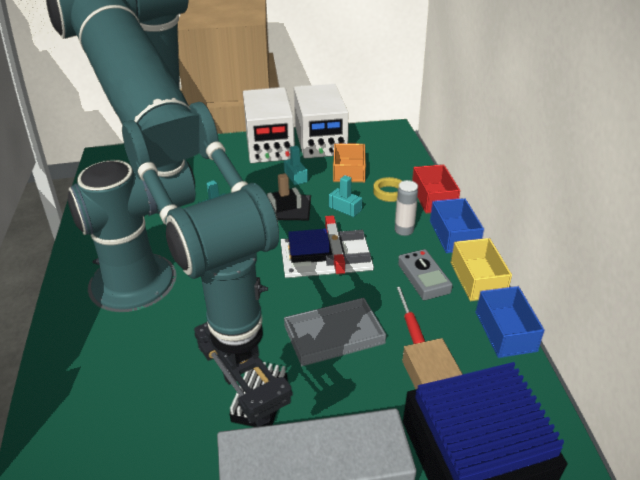

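```bash
python3 -c "
from scipy.spatial.transform import Rotation as R
print(R.from_quat([-0.59495694,0.38210025,-0.38107557,0.59565683]).as_matrix())"
```

```text
[[ 4.17561624e-01 -6.85858986e-04  9.08648348e-01]
 [-9.08646913e-01  1.61530965e-03  4.17562184e-01]
 [-1.75413722e-03 -9.99998460e-01  5.12876717e-05]]
```

```bash
python3 - <<'E'
from h import *
import pickle
c=pickle.load(open('top0.pkl','rb'))
a=cv2.resize(c['frame'][190:310,190:290],None,fx=4,fy=4,interpolation=cv2.INTER_CUBIC)
b=cv2.resize(c['frame'][190:310,280:370],None,fx=4,fy=4,interpolation=cv2.INTER_CUBIC)
save('crop0',np.hstack([a,b]))
P=cloud(c)
for n,uv in dict(mat=(212,275),bench=(190,300),handle=(226,263),sink=(315,252),cradle=(294,275),lugL=(285,227),lugR=(346,231),trayfl=(415,250)).items():
    print(n,P[uv[1],uv[0]].round(1))
E
```

```text
mat [399.2 308.3   3.8]
bench [326.6 367.5   4.1]
handle [430.5 250.9 107.7]
sink [469.3  14.4  62.7]
cradle [405.4  73.8   7.7]
lugL [538.1 100.9  48. ]
lugR [530.1 -69.9  62.1]
trayfl [ 486.5 -270.3    5.2]
```

View pics/crop0.png

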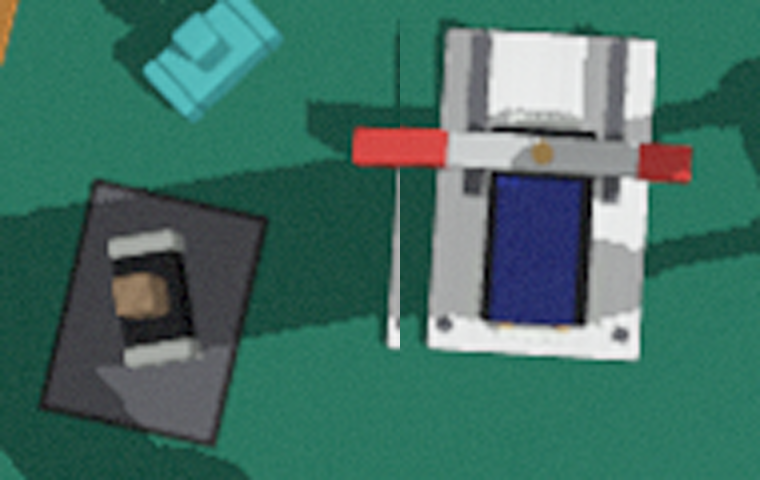

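```bash
python3 - <<'E'
from h import *
import pickle
c=pickle.load(open('top0.pkl','rb')); P=cloud(c)
im=c['frame'].astype(int); hsv=cv2.cvtColor(c['frame'],cv2.COLOR_RGB2HSV)
r,g,b=[im[...,i] for i in range(3)]
def comp(m,box):
    mm=np.zeros_like(m,np.uint8); u0,v0,u1,v1=box; mm[v0:v1,u0:u1]=m[v0:v1,u0:u1]
    n,l,s,ct=cv2.connectedComponentsWithStats(mm.astype(np.uint8)); 
    return [(l==i,s[i,4],ct[i]) for i in np.argsort(-s[1:,4])+1 if s[i,4]>=8]
# wood
for nm,m,box,z in [('wood',(r-b>35)&(r-g>10),(200,235,258,300),112),('white',(r>130)&(g>130)&(b>120),(205,235,250,290),50),
  ('red',(r-g>60)&(r-b>60),(270,215,365,245),57),('blue',(b-r>40)&(b-g>30),(295,225,335,275),70)]:
    for M,a,ct in comp(m,box)[:4]:
        box_=cv2.minAreaRect(np.argwhere(M)[:,::-1].astype(np.float32))
        print(nm,a,ct.round(1),'depthmed',np.nanmedian(P[M],0).round(1),'onz',onz(c,[ct],z)[0].round(1),'rect',np.array(onz(c,cv2.boxPoints(box_),z))[:,:2].round(0).tolist())
# mat
M=comp((hsv[...,2]<110)&(abs(r-g)<14)&(abs(g-b)<16),(195,228,262,305))[0]
bx=cv2.boxPoints(cv2.minAreaRect(np.argwhere(M[0])[:,::-1].astype(np.float32)));q=onz(c,bx,4);print('mat',q.round(1).tolist(),q.mean(0).round(1),np.linalg.norm(q-np.roll(q,1,0),axis=1))
M=comp((abs(r-g)<14)&(abs(g-b)<16)&(r>60),(380,205,450,295))[0]
bx=cv2.boxPoints(cv2.minAreaRect(np.argwhere(M[0])[:,::-1].astype(np.float32)));q=onz(c,bx,30);print('tray',q.round(1).tolist(),q.mean(0).round(1),np.linalg.norm(q-np.roll(q,1,0),axis=1))
E
```

```text
wood 111 [223.8 263.3] depthmed [430.1 257.2 109.4] onz [429.5 256.1 112. ] rect [[443.0, 272.0], [444.0, 240.0], [417.0, 239.0], [416.0, 271.0]]
white 72 [229.  278.1] depthmed [391.2 252.1  49.2] onz [391.1 251.2  50. ] rect [[392.0, 275.0], [401.0, 230.0], [390.0, 228.0], [381.0, 272.0]]
white 67 [224.9 250.7] depthmed [466.7 266.5  48.9] onz [467.1 265.9  50. ] rect [[468.0, 289.0], [477.0, 244.0], [466.0, 242.0], [457.0, 287.0]]
red 126 [284.6 226.2] depthmed [540.  101.7  56. ] onz [539.4 101.3  57. ] rect [[551.0, 120.0], [552.0, 84.0], [526.0, 83.0], [525.0, 119.0]]
red 107 [345.6 230.2] depthmed [533.1 -67.4  56.4] onz [532.7 -69.   57. ] rect [[544.0, -53.0], [545.0, -86.0], [523.0, -87.0], [522.0, -54.0]]
blue 751 [313.5 252.2] depthmed [468.6  18.5  62.8] onz [468.3  18.4  70. ] rect [[420.0, 49.0], [519.0, 46.0], [517.0, -12.0], [418.0, -9.0]]
mat [[351.0, 342.0, 4.0], [516.7, 310.7, 4.0], [490.7, 185.0, 4.0], [325.2, 217.4, 4.0]] [420.9 263.8   4. ] [127.26781144 168.68515804 128.35467454 168.58299863]
tray [[571.1, -187.0, 30.0], [595.7, -316.8, 30.0], [398.2, -351.0, 30.0], [373.8, -222.5, 30.0]] [ 484.7 -269.3   30. ] [200.47083977 132.14112802 200.37246435 130.82376025]
```

View pics/wrist0.png

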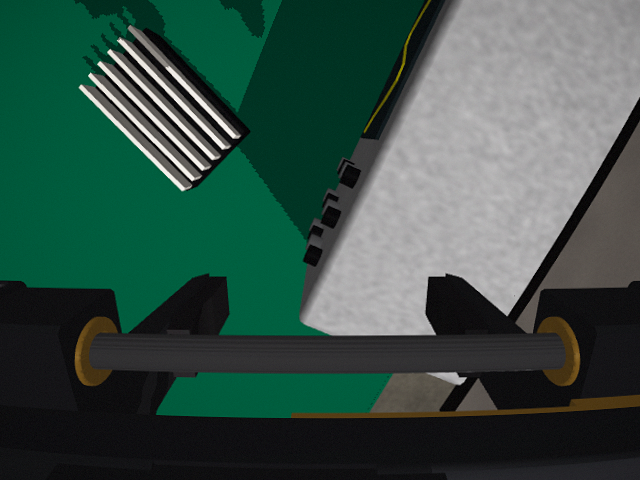

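```bash
cat >> h.py <<'E'
from scipy.spatial.transform import Rotation as Rn
def down(a):
    c,s=np.cos(a),np.sin(a)
    return Rn.from_matrix(np.array([[c,0,-s],[s,0,c],[0,-1,0]])).as_quat()
E
python3 - <<'E'
from h import *
import pickle
robot.movep([470,-62,270],down(-0.035)); print(robot.get_t(),robot.get_joint_positions())
c=robot.camera('wrist'); save('w1',c['frame']); pickle.dump(c,open('w1.pkl','wb'))
robot.movep([432,185,240],down(0.19)); print(robot.get_t(),robot.get_joint_positions())
c=robot.camera('wrist'); save('w2',c['frame']); pickle.dump(c,open('w2.pkl','wb'))
c=robot.camera('top'); save('top2',c['frame']); pickle.dump(c,open('top2.pkl','wb'))
print(robot.get_contact_force())
E
```

```text
2.2417 [-1.84853604e-01 -1.42633570e-01  1.97599815e+00 -2.82981193e-04
  1.30812120e+00 -1.48714926e-01]
3.2833 [ 3.50408251e-01 -1.32820815e-01  2.02258159e+00 -7.57884596e-04
  1.25156741e+00  1.61218200e-01]
[ 0.21799136 -0.43974582  0.58111778]
```

View pics/w1.png

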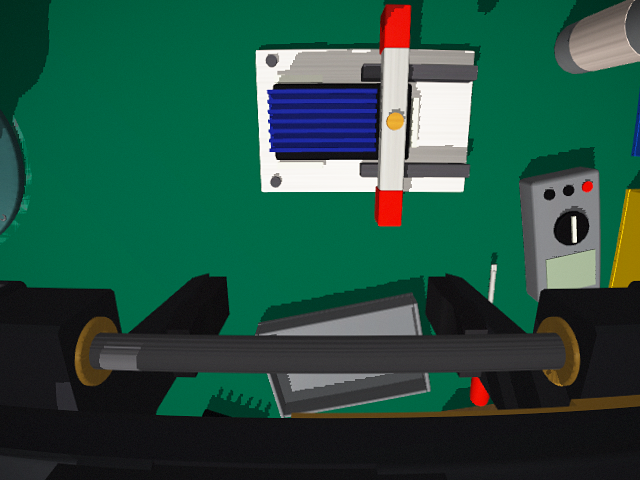

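View pics/w2.png

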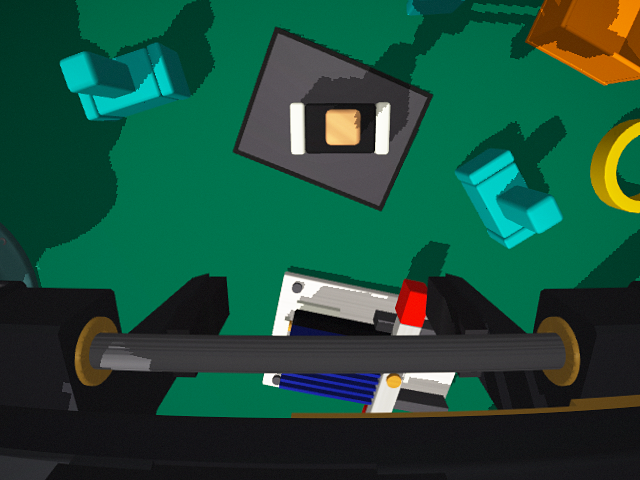

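Mallet with black head, white faces and wooden handle at (343,127) in w2; turquoise look-alikes at (125,80), (508,200), and a third at (435,5) – not chosen. Cradle view: sink (322,120), lugs (396,27) and (389,207), pivot (395,121).

```bash
cat >> h.py <<'E'
def comp(m,box=(0,0,640,480),mn=30):
    mm=np.zeros(m.shape,np.uint8); u0,v0,u1,v1=box; mm[v0:v1,u0:u1]=m[v0:v1,u0:u1]
    n,l,s,ct=cv2.connectedComponentsWithStats(mm)
    return [(l==i,s[i,4],ct[i]) for i in np.argsort(-s[1:,4])+1 if s[i,4]>=mn]
def rect(c,M,z):
    k=cv2.findContours(M.astype(np.uint8),cv2.RETR_EXTERNAL,cv2.CHAIN_APPROX_NONE)[0]; k=max(k,key=len)
    r=cv2.minAreaRect(k.astype(np.float32)); q=onz(c,cv2.boxPoints(r),z)
    e=q[1]-q[0]; f=q[2]-q[1]
    if np.linalg.norm(f)>np.linalg.norm(e): e,f=f,e
    a=np.arctan2(e[1],e[0]); a=(a+np.pi/2)%np.pi-np.pi/2
    return q.mean(0),a,np.linalg.norm(e),np.linalg.norm(f)
def rgb(c):
    im=c['frame'].astype(int); return im[...,0],im[...,1],im[...,2]
def tri(c1,u1,c2,u2):
    o1,d1=ray(c1,u1);o2,d2=ray(c2,u2);d1,d2=d1[0],d2[0]
    A=np.c_[d1,-d2];s=np.linalg.lstsq(A,o2-o1,rcond=None)[0]
    p,q=o1+d1*s[0],o2+d2*s[1]; return (p+q)/2,np.linalg.norm(p-q)
E
python3 - <<'E'
from h import *
import pickle
L=lambda n:pickle.load(open(n+'.pkl','rb'))
w1,w2,t=L('w1'),L('w2'),L('top0')
def show(n,c,m,box,z,k=1):
    out=[]
    P=cloud(c)
    for M,a,ct in comp(m,box)[:k]:
        q,an,l,w=rect(c,M,z); print(n,a,ct.round(1),'ctr',q.round(1),'yaw',round(an,3),'size',round(l,1),round(w,1),'depth',np.nanmedian(P[M],0).round(1)); out.append(ct)
    return out
r,g,b=rgb(w2); bx=(270,90,410,165)
wh=show('white',w2,(r>150)&(g>150)&(b>140),bx,50,2); wd=show('wood',w2,(r-b>40),bx,112)
show('mallet',w2,((r>150)&(b>140))|(r-b>40)|(r<40)&(g<40),(285,98,395,158),50)
mt=(abs(r-g)<20)&(abs(g-b)<25)&(r<130)|(r>150)&(b>140)|(r-b>40)
show('mat',w2,mt,(225,20,440,215),4)
r,g,b=rgb(w1)
rd=show('red',w1,(r>150)&(g<80)&(b<80),(350,0,430,230),57,2)
bl=show('sink',w1,(b-r>30)&(b-g>30),(255,80,385,160),70)
bar=show('bar',w1,((r>150)&(g<80)),(370,180,415,230),57)
br=show('brass',w1,(r-b>80)&(g>100),(380,105,410,135),57)
r,g,b=rgb(t)
print('tri lugs/wood vs top')
tw=[x[2] for x in comp((r-b>35)&(r-g>10),(200,235,258,300),8)][0]
tr=[x[2] for x in comp((r-g>60)&(r-b>60),(270,215,365,245),8)][:2]
tb=[x[2] for x in comp((b-r>40)&(b-g>30),(295,225,335,275),8)][0]
print(tri(w2,[wd[0]],t,[tw]))
for a in rd:
    for bb in tr: print('lug',tri(w1,[a],t,[bb]))
print(tri(w1,[bl[0]],t,[tb]))
twh=[x[2] for x in comp((r>130)&(g>130)&(b>120),(205,235,250,290),8)][:2]
for a in wh:
    for bb in twh: print('white',tri(w2,[a],t,[bb]))
E
```

```text
white 709 [296.9 128.3] ctr [392.3 252.1  50. ] yaw -1.367 size 44.8 12.2 depth [392.3 252.6  50. ]
white 688 [382.2 128.4] ctr [467.7 266.6  50. ] yaw -1.399 size 44.9 12.4 depth [467.6 267.1  50.2]
wood 1253 [342.2 126.8] ctr [430.  259.5 112. ] yaw -1.362 size 25.6 25.4 depth [429.8 259.8 112. ]
mallet 4133 [346.8 127.5] ctr [437.1 260.7  50. ] yaw 0.191 size 75.4 44.7 depth [433.7 260.8  50.6]
mat 21532 [330.  119.5] ctr [421.3 265.5   4. ] yaw -0.167 size 168.4 129.2 depth [419.7 265.8   5.1]
red 1046 [397.3  27. ] ctr [538.9  98.6  57. ] yaw 1.511 size 42.3 26.0 depth [540.6  99.8  57.4]
red 813 [389.6 208. ] ctr [533.9 -68.2  57. ] yaw 1.525 size 36.1 23.3 depth [534.  -67.9  57.3]
sink 6806 [322.1 119.6] ctr [469.   19.5  70. ] yaw -0.027 size 99.9 57.0 depth [468.9  20.1  62.3]
bar 813 [389.6 208. ] ctr [533.9 -68.2  57. ] yaw 1.525 size 36.1 23.3 depth [534.  -67.9  57.3]
brass 242 [394.8 120.8] ctr [538.3  17.1  57. ] yaw 0.751 size 15.7 15.6 depth [537.5  16.8  62.6]
tri lugs/wood vs top
(array([430.50005923, 260.31537668,  89.16131173]), np.float64(0.1857156337377535))
lug (array([540.1780525 , 101.02712565,  55.88641309]), np.float64(1.5418797513360536))
lug (array([457.2855833 , -48.00631375, 602.4201144 ]), np.float64(40.72887432856523))
lug (array([459.2526638 ,  51.32049087, 616.66992238]), np.float64(41.672738177840266))
lug (array([533.64539708, -68.80969638,  54.05554291]), np.float64(1.3382023674011032))
(array([468.77709041,  19.35172701,  64.80545042]), np.float64(1.5319926927064502))
white (array([391.39715056, 252.59520113,  41.66107922]), np.float64(0.4055326808319831))
white (array([432.32339038, 236.58890186, 293.81323119]), np.float64(51.01646065860907))
white (array([411.05683395, 233.71464645, 283.00309045]), np.float64(64.71285838986304))
white (array([467.76976531, 266.85289827,  46.2241941 ]), np.float64(1.0983380665072053))
```

```bash
python3 - <<'E'
from h import *
q=down(0.19)
robot.movep([430,259.5,150],q)
robot.movel([430,259.5,61],q,velocity=120,stop_force=15)
print(robot.get_t(),robot.get_tool_pos(),robot.get_opening())
robot.clamp(60)
print(robot.get_t(),robot.get_opening(),robot.get_tool_pos())
F0=robot.get_contact_force()
robot.movel([430,259.5,150],velocity=150)
robot.sleep(0.2)
print(robot.get_t(),robot.get_contact_force(),F0,robot.get_opening())
import pickle
c=robot.camera('wrist'); save('w3',c['frame']); pickle.dump(c,open('w3.pkl','wb'))
c=robot.camera('side'); save('s3',c['frame'][100:320,200:440])
E
```

```text
4.8167 [430.86612287 259.74842331  61.97146942] 88.25800360080038
5.7833 25.972865715688616 [429.96916205 259.4993248   60.93514597]
6.725 [-0.30515138  0.29855118 -3.52049278] [-0.45756456  0.35568364 -0.21536525] 25.3671014622367
```

View pics/w3.png

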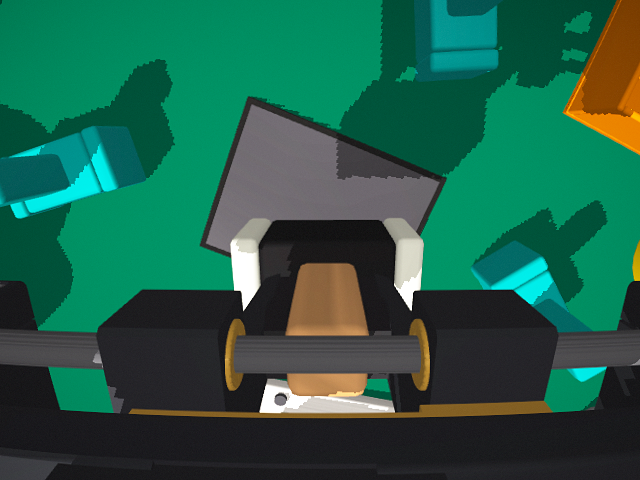

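View pics/s3.png

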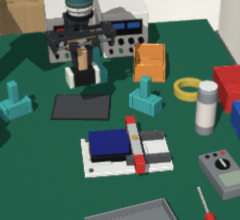

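```bash
cat >> h.py <<'E'
N=np.array([489,18.9]); PSI=-0.030
def C(x,y,z):
    c,s=np.cos(PSI),np.sin(PSI); return [N[0]+c*x-s*y,N[1]+s*x+c*y,z]
def invC(p):
    c,s=np.cos(PSI),np.sin(PSI); d=np.array(p[:2])-N; return np.array([c*d[0]+s*d[1],-s*d[0]+c*d[1],p[2]])
QC=down(PSI)
def push(side,x0,x1,v=40,f=20):
    y=92*side
    hit=robot.movel(C(x1,y,77),QC,velocity=v,stop_force=f)
    F=robot.get_contact_force(); p=invC(robot.get_tool_pos()); print('push',side,'hit',hit,'mallet x',p.round(1),'face',round(p[0]+45,1),'F',F.round(1),'t',robot.get_t())
    return hit,p
E
python3 - <<'E'
from h import *
robot.movep(C(-40,92,150),QC)
robot.movel(C(-32,92,77),QC,velocity=150)
print(robot.get_t())
hit,p=push(1,-32,60)
robot.movel(C(p[0]-25,92,77),QC,velocity=150)
c=robot.camera('wrist'); save('w4',c['frame'])
c=robot.camera('top'); save('t4',cv2.resize(c['frame'][180:300,200:360],None,fx=4,fy=4))
print(robot.get_contact_force(),robot.get_opening(),robot.get_t())
E
```

```text
8.1167
push 1 hit True mallet x [-0.6 92.3 74.3] face 44.4 F [-0.8 -0.6 -2.6] t 9.2583
[ 0.51894225  0.54923166 -3.1866083 ] 25.355270357102825 9.6667
```

View pics/w4.png

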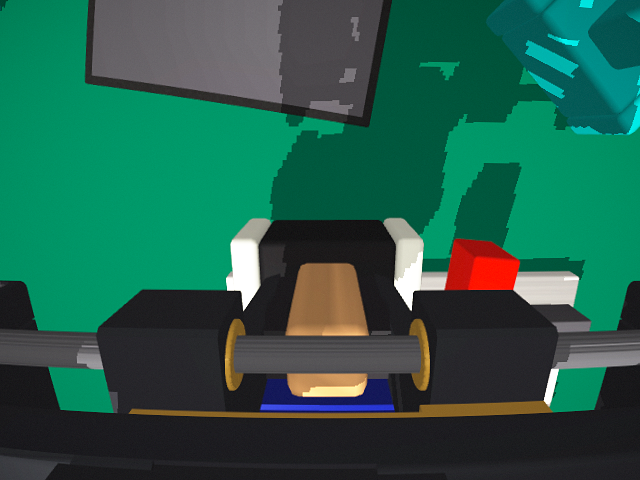

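View pics/t4.png

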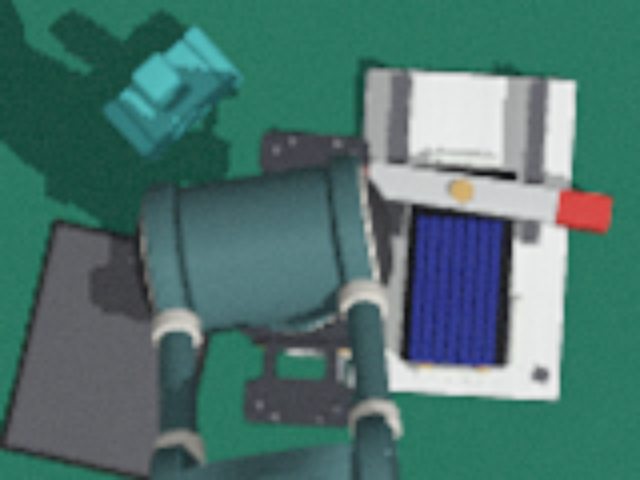

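```bash
python3 - <<'E'
from h import *
p=invC(robot.get_tool_pos())
for f in (25,25,30):
    hit,p=push(1,p[0],60,v=30,f=f)
    robot.movel(C(p[0]-8,92,77),QC,velocity=80)
print(robot.get_t())
E
```

```text
push 1 hit True mallet x [13.  92.2 73. ] face 58.0 F [-2.3  0.4 -2.8] t 11.3083
push 1 hit True mallet x [12.9 92.1 73.9] face 57.9 F [-2.4  0.8 -1.4] t 12.4
push 1 hit True mallet x [13.3 92.2 73.4] face 58.3 F [-4.1  0.9 -1.2] t 13.5417
13.8083
```

```bash
sed -i 's/C(x1,y,77)/C(x1,y,80)/' h.py; cat >> h.py <<'E'
def cross(side,x):
    p=invC(robot.get_tool_pos())
    robot.movel(C(p[0]-10,p[1],82),QC,velocity=150)
    robot.movel(C(x,p[1],150),QC,velocity=250)
    robot.movel(C(x,92*side,150),QC,velocity=300)
    robot.movel(C(x,92*side,80),QC,velocity=200)
E
python3 - <<'E'
from h import *
cross(-1,-38); print(robot.get_t())
p=invC(robot.get_tool_pos())
for i in range(4):
    last=p[0]
    hit,p=push(-1,p[0],75,v=30,f=25)
    if i and p[0]-last<10 : break
    robot.movel(C(p[0]-8,-92,80),QC,velocity=80)
print(robot.get_t())
E
```

```text
15.775
push -1 hit True mallet x [ 28.4 -93.   75.6] face 73.4 F [-2.5 -1.1 -2.1] t 18.1333
push -1 hit True mallet x [ 28.2 -92.3  77.1] face 73.2 F [-0.5  0.  -2.8] t 19.2083
19.2083
```

```bash
python3 - <<'E'
from h import *
c=robot.camera('top'); save('t5',cv2.resize(c['frame'][180:300,200:360],None,fx=4,fy=4))
cross(1,-15); print(robot.get_t())
p=invC(robot.get_tool_pos())
for i in range(4):
    last=p[0]
    hit,p=push(1,p[0],80,v=30,f=25)
    if i and p[0]-last<10 : break
    robot.movel(C(p[0]-8,92,80),QC,velocity=80)
print(robot.get_t())
cross(-1,0); print(robot.get_t())
p=invC(robot.get_tool_pos())
for i in range(4):
    last=p[0]
    hit,p=push(-1,p[0],90,v=30,f=25)
    if i and p[0]-last<10 : break
    robot.movel(C(p[0]-8,-92,80),QC,velocity=80)
print(robot.get_t())
robot.movel(C(p[0]-25,-92,82),QC,velocity=150)
c=robot.camera('top'); save('t6',cv2.resize(c['frame'][180:300,200:360],None,fx=4,fy=4))
c=robot.camera('wrist'); save('w6',c['frame'])
E
```

```text
21.225
push 1 hit True mallet x [44.6 92.9 75.5] face 89.6 F [-0.6  0.8 -2.9] t 23.3333
push 1 hit True mallet x [44.5 92.2 76.8] face 89.5 F [-2.1  1.1 -1.9] t 24.3333
24.3333
26.3083
push -1 hit True mallet x [ 47.4 -92.6  75.5] face 92.4 F [ 0.7  0.2 -3.4] t 28.1417
push -1 hit True mallet x [ 47.4 -92.2  76.7] face 92.4 F [-0.8 -0.3 -2.2] t 29.2
29.2
```

View pics/t6.png

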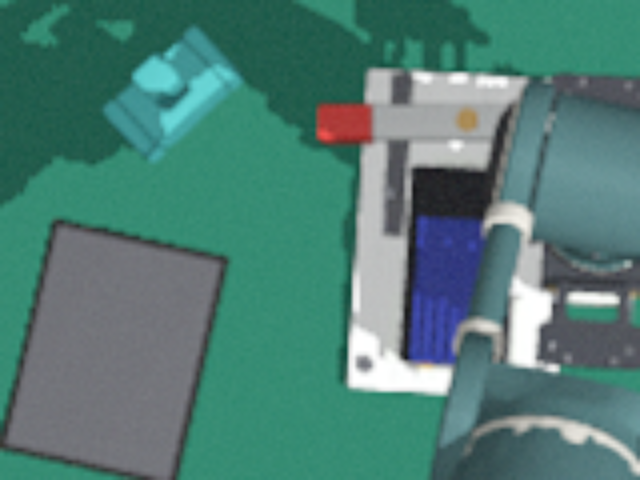

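View pics/w6.png

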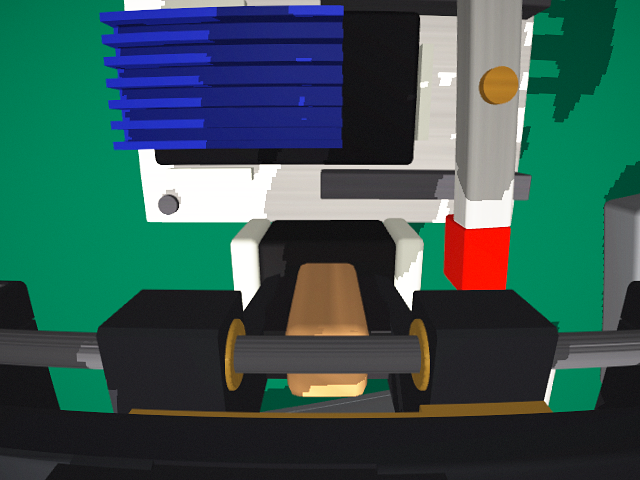

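```bash
python3 - <<'E'
from h import *
w=robot.camera('wrist'); t=robot.camera('top')
r,g,b=rgb(w); M,a,cw=comp((r-b>80)&(g>80)&(r-g<130),(470,50,530,120))[0]; print(a,cw,np.nanmedian(cloud(w)[M],0))
p=np.nanmedian(cloud(w)[M],0); print('wrist pivot',invC(p))
r,g,b=rgb(t); 
for M,a,ct in comp((r-b>30)&(r-g<70),(305,200,330,220),5): 
    print(a,ct,'top pivot',invC(onz(t,[ct],63)[0]), tri(w,[cw],t,[ct]))
r,g,b=rgb(t); 
for M,a,ct in comp((r-g>60)&(r-b>60),(270,195,365,225),8): print('lugL',invC(onz(t,[ct],57)[0]))
r,g,b=rgb(w)
M,a,cw=comp((r>150)&(g<80)&(b<80),(430,180,520,270))[0]
P=cloud(w)[M]; P=P[P[:,2]>54]; print('lugR top',[invC(x).round(1) for x in (P.min(0),P.max(0))])
E
```

```text
1047 [499.1938873   84.42311366] [588.36461621  15.11284255  62.40724043]
wrist pivot [99.43350317 -0.80496199 62.40724043]
24 [316.125      209.45833333] top pivot [99.0132948  -1.22182794 63.        ] (array([587.81772677,  14.79206659,  63.61614524]), np.float64(0.20682708475525835))
lugL [92.73520901 84.3266614  57.        ]
lugR top [array([ 91.8, -90.9,  54.1]), array([116.1, -66.7,  59.2])]
```

```bash
python3 - <<'E'
from h import *
cross(1,15); print(robot.get_t())
hit,p=push(1,0,80,v=30,f=22)
robot.movel(C(p[0]-30,92,82),QC,velocity=150)
w=robot.camera('wrist'); t=robot.camera('top'); save('w7',w['frame'])
r,g,b=rgb(w)
for M,a,cw in comp((r-b>80)&(g>80)&(r-g<130),(400,180,640,400))[:2]: print(a,cw,invC(np.nanmedian(cloud(w)[M],0)))
r,g,b=rgb(t); save('t7',cv2.resize(t['frame'][180:300,200:360],None,fx=4,fy=4))
for M,a,ct in comp((r-b>30)&(r-g<70),(305,200,330,220),5): print('top pivot',a,ct,invC(onz(t,[ct],63)[0]))
for M,a,ct in comp((r-g>60)&(r-b>60),(270,195,365,225),8): print('lug',invC(onz(t,[ct],57)[0]))
E
```

```text
31.6583
push 1 hit True mallet x [49.5 92.5 76.9] face 94.5 F [-1.1 -0.9 -2.2] t 33.0167
723 [421.45228216 354.87828492] [ 39.05979394 118.00379207 165.15166524]
top pivot 25 [316.04 209.4 ] [99.16300636 -0.976128   63.        ]
lug [ 90.37272667 -86.76816838  57.        ]
```

View pics/t7.png

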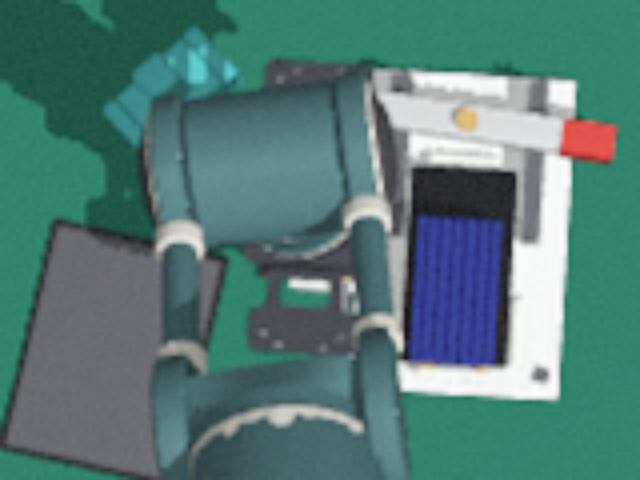

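```bash
python3 - <<'E'
from h import *
q=down(0.19)
p=invC(robot.get_tool_pos())
robot.movel(C(p[0]-20,p[1],150),QC,velocity=250)
robot.movep([428,260,150],q)
robot.movel([428,260,75],q,velocity=150)
robot.sleep(0.1)
hit=robot.movel([428,260,57],q,velocity=25,stop_force=6)
print(hit,robot.get_tool_pos(),robot.get_contact_force(),robot.get_t())
w=robot.camera('wrist'); save('w8',w['frame'])
E
```

```text
True [427.81757516 260.01835393  60.93542531] [ 0.75339459 -0.21119135  3.97702197] 35.9
```

View pics/w8.png

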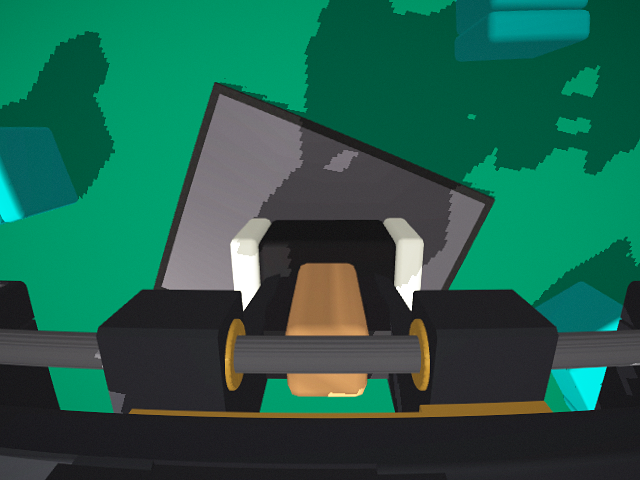

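```bash
python3 - <<'E'
from h import *
robot.let_go(); print(robot.get_t(),robot.get_contact_force(),robot.get_opening())
robot.movel([428,260,160],velocity=200)
for s in (1,-1):
    print(s,robot.ik(C(-20,0,100),down(PSI+s*np.pi/2)),robot.ik([485,-269,60],down(0.178+s*np.pi/2)))
robot.movel([428,200,250],velocity=250)
w=robot.camera('wrist'); save('w9',w['frame'])
t=robot.camera('top'); save('t9',cv2.resize(t['frame'][180:300,200:360],None,fx=4,fy=4))
r,g,b=rgb(w); P=cloud(w)
for M,a,ct in comp((r-b>40)&(r-g>0)&(r-g<150),(200,60,420,260))[:2]: print('wood',a,ct,np.nanmedian(P[M],0))
for M,a,ct in comp((r>150)&(g>150)&(b>140),(200,60,420,260))[:2]: print('white',a,ct,np.nanmedian(P[M],0))
print(robot.get_t())
E
```

```text
36.9667 [-0.18310381 -0.42653839  0.0682936 ] 88.4016987662541
1 [-1.15168421e-02  7.95932732e-03  2.16853665e+00 -4.44089210e-16
  9.65096676e-01 -1.55231317e+00] [-5.51309946e-01  2.16902259e-01  2.02125444e+00 -4.44089210e-16
  9.03435953e-01 -2.30010627e+00]
-1 [-1.15168421e-02  7.95932732e-03  2.16853665e+00 -4.44089210e-16
  9.65096676e-01  1.58927948e+00] [-5.51309946e-01  2.16902259e-01  2.02125444e+00 -4.44089210e-16
  9.03435953e-01  8.41486381e-01]
wood 1135 [342.66343612 147.25550661] [427.59747072 260.39067283 111.96452713]
white 649 [298.93682589 144.95839753] [389.89707485 253.41419331  49.94205728]
white 634 [381.48107256 145.27129338] [465.37773366 267.6945207   50.12236353]
38.3
```

View pics/w9.png

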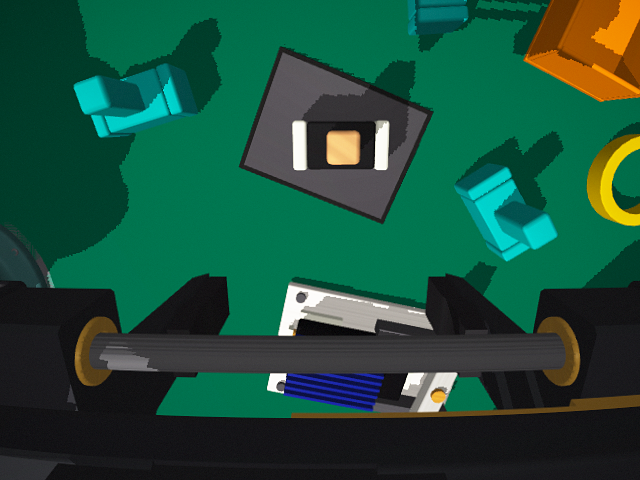

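```bash
python3 - <<'E'
from h import *
import pickle
q=down(PSI-np.pi/2)
robot.movep([415,20,240],q)
w=robot.camera('wrist'); save('w10',w['frame']); pickle.dump(w,open('w10.pkl','wb'))
r,g,b=rgb(w)
for M,a,ct in comp((b-r>30)&(b-g>30),(150,0,500,290))[:2]:
    P=cloud(w)[M]; P=P[P[:,2]>60]
    print(a,ct,rect(w,M,70),P.shape,P.min(0),P.max(0))
print(robot.get_t())
E
```

```text
7780 [327.16426735 149.18161954] (array([468.95978595,  19.35796819,  70.        ]), np.float64(-0.0074241207323950675), np.float64(99.50024133351438), np.float64(56.17805984232148)) (6444, 3) [418.39756056 -10.17878046  60.00039787] [519.6293784   48.90089734  73.22778498]
39.6083
```

View pics/w10.png

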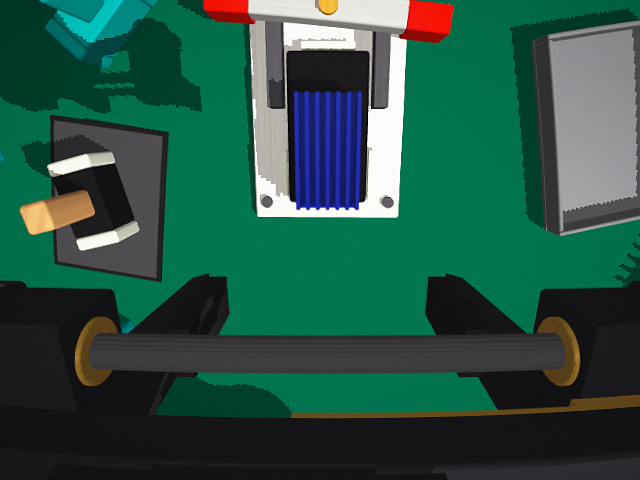

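```bash
python3 - <<'E'
from h import *
q=down(-0.022-np.pi/2)
robot.movel([469,19.4,110],q,velocity=250)
hit=robot.movel([469,19.4,44],q,velocity=100,stop_force=12)
print(hit,robot.get_tool_pos(),robot.get_opening())
robot.clamp(45); print(robot.get_opening(),robot.get_t())
hit=robot.movel([469,19.4,64],velocity=60,stop_force=20)
print(hit,robot.get_contact_force(),robot.get_tool_pos())
if not hit: robot.movel([469,19.4,170],velocity=200)
robot.sleep(0.1)
print(hit,robot.get_contact_force(),robot.get_opening(),robot.get_t())
w=robot.camera('wrist'); save('w11',w['frame'])
E
```

```text
False [469.64184704  19.38795446  44.67426299] 88.25036236614359
55.71159945059046 41.725
False [-0.10774427  0.67985219 -5.84340459] [469.15292552  19.46079746  64.29033284]
False [ 0.57197712 -0.02395704 -6.30637635] 55.71303311154163 42.9917
```

View pics/w11.png

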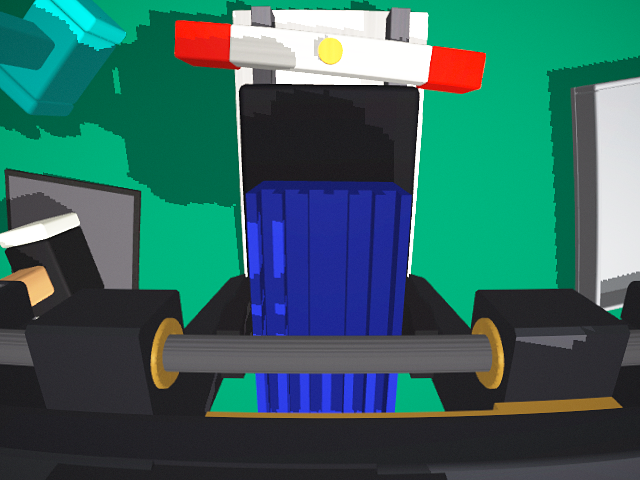

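```bash
python3 - <<'E'
from h import *
q=down(0.178-np.pi/2)
robot.movep([400,-270,190],q)
w=robot.camera('wrist'); save('w12',w['frame']); 
P=cloud(w); m=np.isfinite(P[...,2])&(P[...,2]>26)&(P[...,2]<34)&(P[...,1]<-150)
Q=P[m]; r=cv2.minAreaRect(Q[:,:2].astype(np.float32)); print('rim',r,Q[:,2].mean())
f=np.isfinite(P[...,2])&(abs(P[...,0]-520)<30)&(abs(P[...,1]+265)<20); print('floor',np.median(P[f],0))
robot.movel([465,-272.8,120],q,velocity=200)
print(robot.get_t())
t=robot.camera('top'); save('t12',cv2.resize(t['frame'][180:300,340:500],None,fx=4,fy=4))
w=robot.camera('wrist'); save('w13',w['frame'])
E
```

```text
rim ((437.2472839355469, -304.42218017578125), (314.7795715332031, 139.78463745117188), 23.552824020385742) 29.844019771558
floor [ 529.86803263 -265.57151203    5.50189781]
44.8583
```

View pics/w12.png

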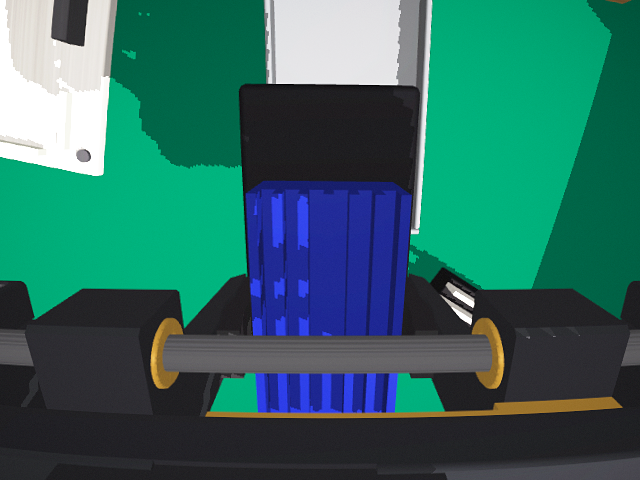

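View pics/w13.png

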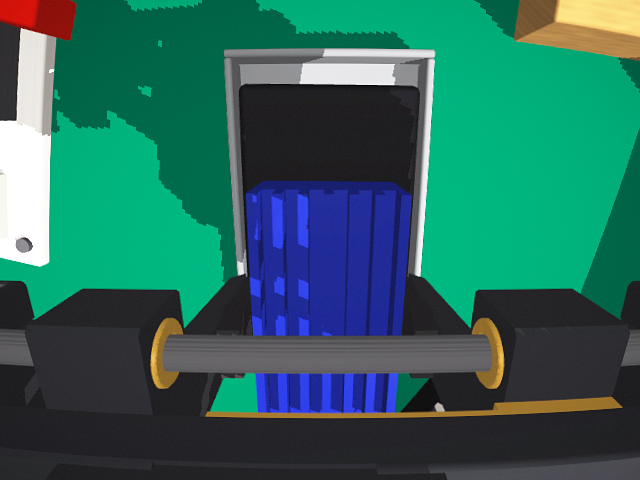

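```bash
python3 - <<'E'
from h import *
w=robot.camera('wrist'); print('far edge',onz(w,[[330,52],[226,52],[434,52]],30).round(1))
robot.movel([465,-272.8,50],velocity=150); robot.sleep(0.1)
hit=robot.movel([465,-272.8,33],velocity=25,stop_force=5)
print(hit,robot.get_tool_pos(),robot.get_contact_force(),robot.get_t())
E
```

```text
far edge [[ 581.7 -253.5   30. ]
 [ 571.1 -190.8   30. ]
 [ 593.7 -316.1   30. ]]
True [ 464.97609404 -272.77883386   37.23362452] [-0.76992496  0.23007901  3.77319104] 46.2583
```

```bash
python3 - <<'E'
from h import *
robot.let_go(); print(robot.get_opening(),robot.get_contact_force())
robot.movel([465,-272.8,120],velocity=120)
robot.movel([420,-278,230],velocity=250)
w=robot.camera('wrist'); save('w14',w['frame']); P=cloud(w); r,g,b=rgb(w)
for M,a,ct in comp((b-r>30)&(b-g>30),(150,0,500,290))[:1]:
    Q=P[M]; print('sink',rect(w,M,63)[0:4],np.percentile(Q[:,2],[50,95,99]))
# casing ledge top (black)
for M,a,ct in comp((r<45)&(g<45)&(b<45),(230,0,420,150))[:1]:
    Q=P[M]; Q=Q[(Q[:,2]>20)&(Q[:,2]<35)]; print('ledge z',np.percentile(Q[:,2],[10,50,90]), Q.mean(0))
    A=np.c_[Q[:,:2]-Q[:,:2].mean(0),np.ones(len(Q))]; print('tilt',np.linalg.lstsq(A,Q[:,2],rcond=None)[0])
t=robot.camera('top'); save('t14',t['frame']); r,g,b=rgb(t)
for M,a,ct in comp((r-b>30)&(r-g<70),(305,200,330,220),5): print('top pivot',a,ct,invC(onz(t,[ct],63)[0]))
for M,a,ct in comp((r-b>35)&(r-g>10),(200,235,258,300),8)[:1]: print('wood',ct,onz(t,[ct],112))
print(robot.get_t())
E
```

```text
87.8851719792301 [0.08883238 0.09537192 0.01753344]
sink (array([ 464.45782695, -272.89930493,   63.        ]), np.float64(0.20266615156489154), np.float64(100.41764069511316), np.float64(55.78724386615538)) [nan nan nan]
ledge z [26.19701752 27.331758   28.38378132] [ 529.05148831 -260.95987313   27.29905502]
tilt [2.35668308e-03 3.16613124e-04 2.72990550e+01]
top pivot 24 [316.125      209.45833333] [99.0132948  -1.22182794 63.        ]
wood [224.484375  264.4296875] [[426.44902557 253.99279108 112.        ]]
48.4833
```

View pics/w14.png

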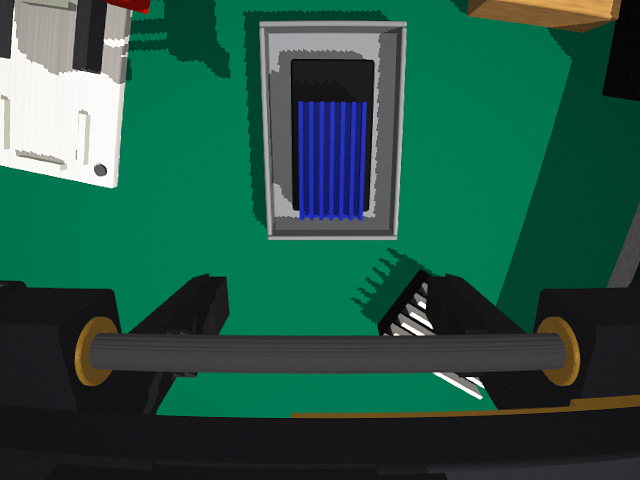

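View pics/t14.png

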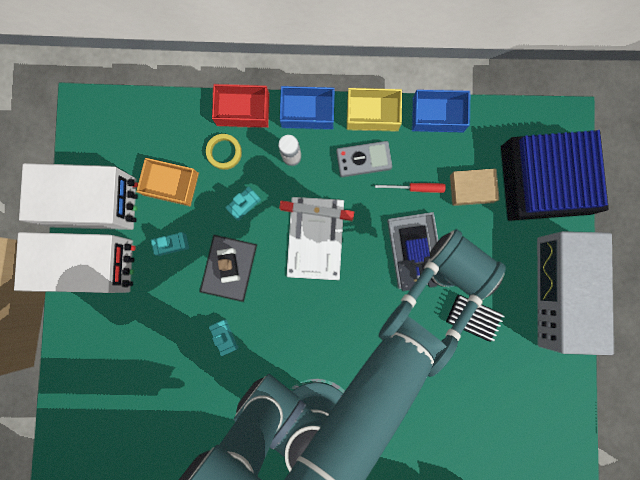

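All good: the module is flat in the tray (ledge 27.3 mm high, 5 + 22 expected), the mallet is upright and the bar is open. Handing in.

```bash
python3 - <<'E'
from h import *
robot.close_job(); print(robot.get_t())
E
```

```text
the job is handed in; nothing more can be done
the job is handed in; nothing more can be done
```

The job was done and handed in at about 48.5 s of the 72 s allowed; no verdict was reported.

**Gate bar:** I walked it open with the mallet in turns left, right, left, right. I pushed slowly, with the force stop set at 20–30 N. A fifth tap on the left only turned the bar, so it is at its far stop. The pivot moved about 50.5–51 mm, against the 47 mm needed.

**Mallet:** It stands upright on its rest, about 9 mm from the rest's middle. The handle top measured 112 mm and the head was level at 50 mm.

**Module:** It lies flat in the tray, within about 2 mm of the tray's middle. Its ledge is 27.3 mm high with a tilt of about 0.002 rad. I let go only after it touched the floor.

**Bystanders:** In the last top picture they look unmoved.

**Checks that failed or disagreed:**
- Triangulating with the top camera put the handle at 89 mm because its side faces were in view. Wrist depth gave 112 mm, which I used.
- My fit of the tray rim from depth picked up stray points. I used the top-view outline and a check of the tray's far edge instead, which agreed to about 2 mm.
- The arm sagged up to 4 mm under load during the first pushes, so I raised the mallet 3 mm for the later ones.

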